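# Unlock the cake turntable, bring the salt shaker to the pointer and hold it there

### The job

Unlock the cake turntable by setting its catch lever upright. Then take the small upright knob on the plate and turn the plate until the steel shaker stands squarely in front of the pointer; finish there, still gripping the knob so that the plate is held still. Do not touch the things standing on the plate, keep them upright, leave the lever upright, and leave the cake lifter and the ramekin where they are.

Things in the scene. Friction and masses are not known exactly. Their poses are not given: they have to be found in the camera images.
- stand: Fixed aluminium stand of the turntable; origin on the table at the turning axis, z up. A 210 mm foot disc (12 mm high, under the plate) with two arms: the pointer arm along its -x and the lever arm along its -y. -x of the stand is its front. The stand lies somewhere else and is turned by up to about 20 degrees each time. It carries the white ceramic plate, a flat disc of 270 mm diameter, underside 52 mm and top face 64 mm above the table, that turns about the stand's origin.
- front (a point): Tip (within 2 mm) of the fixed aluminium pointer, a small level cone on a 12 mm post on the front arm, 150 mm from the turning axis along the stand's -x, 50 mm above the table, just outside the plate's rim and aimed at the axis. The post and cone reach no higher than 62 mm above the table, lower than the plate's top.
- plate (a joint): Angle of the plate on its stand in rad, counter-clockwise positive seen from above, range -3.8 to 3.8; at 0 (start -0.2 to 0.2) the knob stands by the pointer. Light friction (1 N at the knob); stays where left. With the lever leaning over 0.3 rad a catch blocks it within 0.4 rad (firmly one way; the other way 15 N drags the lever part-way and slips past); near upright it turns freely.
- knob: Upright white ceramic post, the only handle on the plate, on a pin in the plate 115 mm from the turning axis: 16 mm diameter, 36 mm tall; origin at the centre of its foot on the plate's top face (64 mm above the table), top 100 mm above the table. It spins freely on its upright pin, so the fingers can keep their own heading while they carry it round in a circle.
- lever (a joint): Lean of the catch lever in rad: 0 upright, negative leaning to the stand's front (-x), positive to its back (+x), range -0.76 to 0.76. Stiff hinge: it stays where it is left and needs about 2 N at its ball. Starts leaning forward by 0.5 to 0.72.
- lever_tip (a point): Centre of the black ball, 22 mm diameter, on top of the lever: a steel rod 8 mm thick. The ball's centre is 95 mm from the hinge; the hinge line runs along the stand's y, 26 mm above the table, through the point 185 mm from the turning axis along the stand's -y. Upright, the ball's centre is 121 mm above the table. The ball clears the plate's rim by 39 mm.
- shaker: Stainless steel salt-style shaker with a slightly wider screw-top domed lid with small holes: 45 mm diameter, 85 mm tall, loose, standing on the plate some 64 mm from the turning axis. Origin at the centre of its underside.
- tumbler: Clear glass tumbler, 66 mm wide at the rim, 82 mm tall, loose, standing on the plate some 64 mm from the turning axis. Origin at the centre of its underside.
- mould: Hard teal silicone cupcake mould, fluted open cup, 71 mm wide at the rim, 38 mm tall, loose, standing on the plate some 64 mm from the turning axis. Origin at the centre of its underside.
- lifter: White plastic cake lifter lying on the table left of the turntable: flat 55 mm wide blade along its +x, 14 mm thick handle along its -x, 300 mm long in all, up to 28 mm high. Bystander. Origin on the table where blade and handle meet.
- ramekin: White ceramic bowl, 84 mm wide, 50 mm tall, on the table right of the turntable. Bystander. Origin at the centre of its underside.
Things that resemble listed ones, but are neither listed nor needed, are in the scene too. Leave any orange or red look-alike of the mould alone.

How it is judged:
By the outcome, as a careful person would: the job done as asked, in the order asked, and still so for the second after the job is handed in, while the arm keeps its last pose, push and grip.
It also fails if it takes over 58 s, if anything falls off the work surface, if the arm or the gripper's body presses on something with over 40 N, if the wrist force passes 120 N, or if a joint passes its speed limit or range.

### The arm

A 6-joint arm with a two-finger parallel gripper is mounted at the origin on the work surface. World frame = base frame: x ahead of the robot, y to its left, z up, the work surface at z = 0. Lengths are in m, angles in rad, forces in N, time in s.
With the tool pointing down it reaches from about 0.275 to 0.725 m from the base axis. Payload 5.6 kg.
Tool frame: the origin (TCP) lies midway between the tips of the shut fingers; the grasp point (between the pads) lies 19 mm behind it; z points along the fingers, y is the direction in which the jaws open and shut (so a half turn about z gives the same grasp; the last joint's range is limited). The gripper opens to 85 mm and grips with 20 to 120 N. Pads are 22 mm wide; open, the fingers measure 114 mm over their backs; the gripper's body (76 mm by 85 mm) begins 54 mm behind the grasp point. The pads swing forward as they close: fully open they stand 13 mm farther back than shut.
Start: joints at [-0.825, 0.255, 0.108, 0, -1.424, -0.285], TCP at [0.245, -0.493, 0.231] pointing down, gripper open.
Joint ranges: [-2.95, 2.95], [-1.21, 1.97], [-1.09, 1.5], [-2.87, 1.71], [-2.94, -0.07], [-3.05, 3.05]. Speed limits (rad/s): [2.57, 2.57, 3.14, 3.14, 3.14, 3.14].

### API

Orientations are given as a rotation vector (axis times angle).
In Python, from plant import env gives the robot as it stands. The module is installed in compiled form; this text tells all that it offers.
- The arm moves only by the tool step_arm, never from a script. Its argument "commands" is a list of rows, each a list of 7 numbers: the turn, a rotation vector about the world's x, y, z in degrees, then the shift along the world's x, y, z in cm, then the opening, from 0 (shut) to 1 (fully open). In form: [[rx, ry, rz, x, y, z, grip], ...]. A call has 1 to 12 rows; each row shifts and turns the commanded pose from where the row before left it; what a row does not reach is not made up. A row lasts 1/8 s, in which the tool goes at most 62.5 mm and 10.7 degrees, less where a joint would pass 70% of its speed; a pose out of reach is approached as far as the arm can. A call with a gripper value outside its range is refused whole. The fingers move at their own pace and stop on an object; "squeeze" is the grip in N (left out, the last holds). Time passes only in rows, so rows that do not move let the fingers close. It gives the time, the measured TCP pose, the force and the opening at its end, in the units of the state.
- env.observe(): the state, without advancing time (a new reading comes with each control period).
- env.get_image(name): name is "scene" or "side" or "wrist"; returns a dict with "img" (420x560x3 uint8, red, green, blue), "vfov" (degrees; the focal length in pixels is half the picture's height over the tangent of half this angle, whatever the lens; pixels are square), "cx", "cy" (the principal point, pixels), "dist" ([k1, k2, p1, p2, k3] as OpenCV has them; the pictures are not rectified), "T" (4x4, takes a point from camera to world coordinates); the wrist camera has in their place "mount" (4x4, takes a point from camera to tool coordinates, whose origin is the TCP and whose axes are the flange's). Camera axes: x right, y down, z forward; pixel columns grow to the right and rows downward; lengths in m; the calibration is good to about 2 mm. A picture is of the moment at which its call begins: read the wrist's pose just before it. There is no depth.
- env.job_done(): hands the job in, once; it reports no verdict.
The state is a dict: "time": time; "joint_pos": joint angles; "dq": joint speeds; "effort": joint torques, N m; "position": TCP position; "ee_rot": TCP orientation; "force": force on the tool from outside, world axes, zero at the start; "wrist_torque": the same for the moment, N m; "opening": finger opening in m.
Only numpy, scipy, OpenCV 4.12 (cv2) and the standard library are available. Lean on these libraries where they do the work, as an engineer would, in place of code of your own. Each camera call takes 0.05 s, during which the arm holds its last target.

## Working session

There is one attempt and no reset: what is moved stays moved. The work goes in short steps, Python scripts to look and compute and a tool call to move; the robot and the scene stay as the last step left them, time stands still between calls to the robot, and variables do not carry over. Pictures are saved under pics/ and viewed, and the job is handed in when it is done.

Besides the shell and the picture viewer there is one more tool, called after "Call:" as a command line: name --pt "numbers of a row" for each row, then --argument value for the rest. step_arm: Moves the arm, as the interface text tells. Its arguments: {"type":"object","properties":{"commands":{"type":"array","items":{"type":"array","items":{"type":"number"}}},"squeeze":{"type":"number"}},"required":["commands"]}

```bash
mkdir -p pics
cat > h.py <<'E'
import numpy as np, cv2
from plant import env
def snap(n,tag):
    s=env.observe(); d=env.get_image(n)
    cv2.imwrite(f'pics/{tag}.png',d['img'][:,:,::-1])
    d['state']=s
    np.save(f'pics/{tag}.npy',d,allow_pickle=True); return d
def load(tag): return np.load(f'pics/{tag}.npy',allow_pickle=True).item()
def K(d):
    f=d['img'].shape[0]/2/np.tan(np.radians(d['vfov'])/2)
    return np.array([[f,0,d['cx']],[0,f,d['cy']],[0,0,1.]])
def T(d):
    if 'T' in d: return np.array(d['T'])
    s=d['state']; M=np.eye(4); M[:3,:3]=cv2.Rodrigues(np.array(s['ee_rot'],float))[0]; M[:3,3]=s['position']
    return M@np.array(d['mount'])
def ray(d,uv):
    p=cv2.undistortPoints(np.array([[uv]],float),K(d),np.array(d['dist'],float))[0,0]
    t=T(d); return t[:3,3],t[:3,:3]@np.array([p[0],p[1],1])
def onz(d,uv,z):
    o,r=ray(d,uv); return o+r*(z-o[2])/r[2]
def proj(d,P):
    t=np.linalg.inv(T(d)); 
    return cv2.projectPoints(np.atleast_2d(np.array(P,float)),cv2.Rodrigues(t[:3,:3])[0],t[:3,3],K(d),np.array(d['dist'],float))[0][:,0]
def crop(tag,x0,y0,x1,y1,s):
    im=cv2.imread(f'pics/{tag}.png')[y0:y1,x0:x1]
    cv2.imwrite(f'pics/{tag}_c{x0}_{y0}.png',cv2.resize(im,None,fx=s,fy=s,interpolation=cv2.INTER_CUBIC))
def tri(obs):
    A=np.zeros((3,3));b=np.zeros(3)
    for d,uv in obs:
        o,r=ray(d,uv); r=r/np.linalg.norm(r); P=np.eye(3)-np.outer(r,r); A+=P;b+=P@o
    return np.linalg.solve(A,b)
E
python3 - <<'E'
from h import *
for n in ['scene','side','wrist']:
    d=snap(n,n+'0'); print(n,d['vfov'],T(d)[:3,3],T(d)[:3,2])
print(env.observe())
E
```

```text
scene 47.32888802540434 [ 1.67738363 -0.54920566  0.93275864] [-0.74457225  0.35881459 -0.56290696]
side 52.932741960573125 [-0.0126439   1.01085931  0.85791734] [ 0.40697851 -0.73243634 -0.5458072 ]
wrist 69.70031349268145 [ 0.17044401 -0.52955835  0.37259857] [ 0.28626     0.14434532 -0.94721679]
{'time': 0.15, 'joint_pos': array([-8.25434450e-01,  2.55627271e-01,  1.07341959e-01, -3.29012492e-04,
       -1.42389821e+00, -2.84637679e-01]), 'dq': array([-0.00011954, -0.00226595,  0.00341173,  0.00191362,  0.00052939,
        0.00036199]), 'effort': array([ 1.36184142e-03, -3.86943769e+01,  2.38080561e+01,  5.36657721e+00,
       -4.55983653e-03,  9.24132280e-06]), 'position': array([ 0.24443261, -0.4923076 ,  0.23061473]), 'ee_rot': array([ 7.17154590e-01, -3.05823084e+00, -2.14787539e-03]), 'force': array([-0.31887883, -0.30761142, -0.1313445 ]), 'wrist_torque': array([ 0.00524585, -0.004304  , -0.06230766]), 'opening': 0.08530624773159119}
```

View pics/scene0.png

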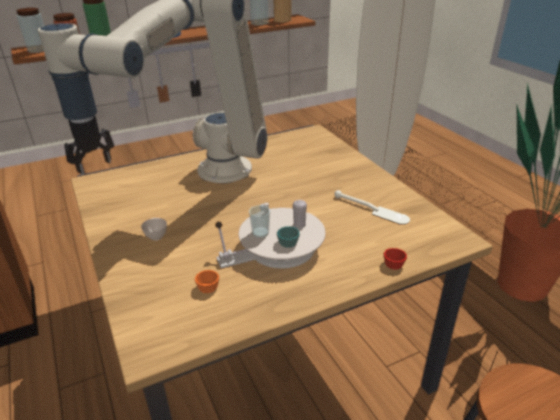

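View pics/side0.png

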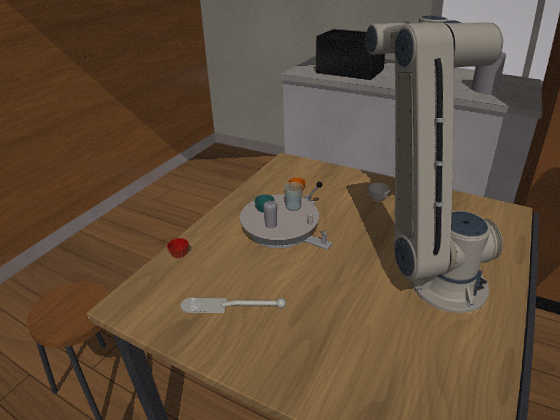

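View pics/wrist0.png

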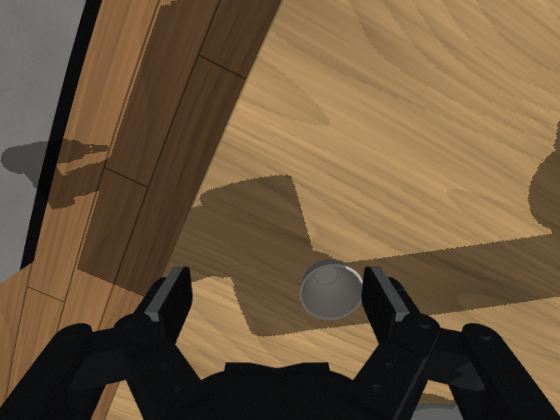

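Run:
```python
from h import *
crop('scene0',190,190,350,300,5)
crop('side0',225,160,400,260,4.5)
```

```text
(no output)
```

View pics/scene0_c190_190.png

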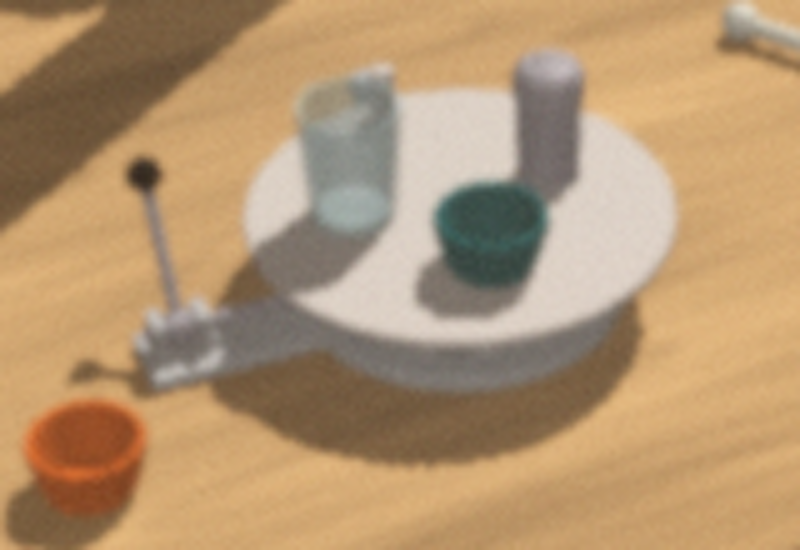

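View pics/side0_c225_160.png

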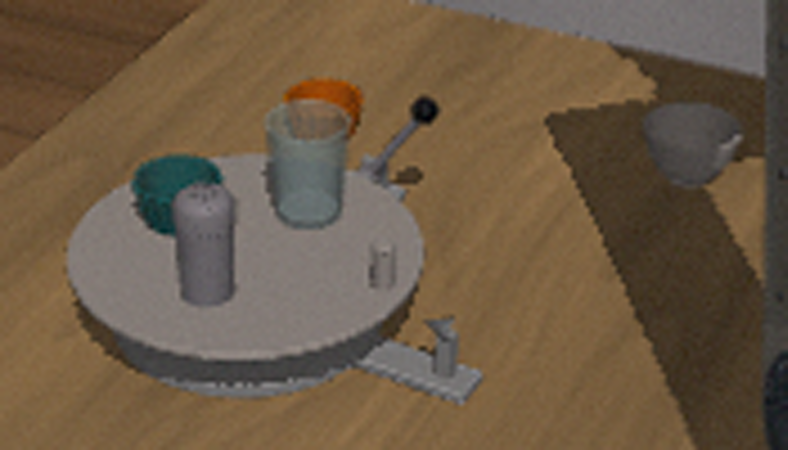

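Run:
```python
from h import *
from scipy.optimize import least_squares
s=load('side0');c=load('scene0')
S=lambda x,y:(x/4.5+225-.39,y/4.5+160-.39); C=lambda x,y:(x/5+190-.4,y/5+190-.4)
ps=[S(67,250),S(423,255),S(245,155),S(215,353),S(85,195),S(405,310),S(355,165)]
pc=[C(245,205),C(676,212),C(470,90),C(460,342),C(280,292),C(640,290)]
for n,pts in (('side',[onz(s,p,.064) for p in ps]),('scene',[onz(c,p,.064) for p in pc])):
    P=np.array(pts)[:,:2]
    r=least_squares(lambda q:np.hypot(*(P-q).T)-.135,[.5,0]); print(n,r.x,r.fun.round(4))
ball=tri([(s,S(425,110)),(c,C(144,174))]); print('ball',ball)
print('knob',onz(s,S(383,245),.1),'knobscene',onz(c,C(376,72),.1))
print('tip',onz(s,S(428,323),.05))
print('shaker side',onz(s,S(207,290),.064),'shaker scene',onz(c,C(548,182),.064))
print('tumbler side',onz(s,S(307,212),.064),'scene',onz(c,C(353,208),.064))
print('mould top',onz(s,S(178,178),.102),onz(c,C(490,212),.102))
```

```text
side [ 0.57721347 -0.01830951] [-0.0007 -0.0015 -0.0047  0.0008  0.012   0.0094  0.0062]
scene [ 0.58060778 -0.02391887] [-0.     -0.001   0.0006 -0.0016  0.0012  0.0023]
ball [ 0.51165793 -0.2023791   0.1033624 ]
knob [ 0.46175532 -0.01470843  0.1       ] knobscene [ 0.46453814 -0.02715279  0.1       ]
tip [ 0.42115753 -0.00566056  0.05      ]
shaker side [0.57377754 0.04609125 0.064     ] shaker scene [0.58134503 0.03756611 0.064     ]
tumbler side [ 0.55624747 -0.07886153  0.064     ] scene [ 0.54990319 -0.08349062  0.064     ]
mould top [ 0.63833761 -0.02586026  0.102     ] [ 0.64078341 -0.03324972  0.102     ]
```

Call:
step_arm --pt "0 0 -2.5 1.2 3.3 0.8 1" --pt "0 0 -2.5 1.2 3.3 0.8 1" --pt "0 0 -2.5 1.6 3.3 0.6 1" --pt "0 0 -2.5 1.8 3.3 0.6 1" --pt "0 0 -2.5 1.8 3.3 0.6 1" --pt "0 0 -2.5 1.8 3.3 0.6 1" --pt "0 0 -2.5 1.8 3.3 0.6 1" --pt "0 0 -2.5 1.8 3.3 0.6 1" --pt "0 0 -2.5 1.8 3.3 0.6 1" --pt "0 0 -2.5 1.8 3.3 0.6 1" --pt "0 0 -2.5 1.8 3.3 0.6 1" --pt "0 0 -2.5 1.8 3.3 0.6 1"

```text
time: 1.65
position: [0.4468, -0.0954, 0.3073]
ee_rot: [-0.101, -3.14, -0.0]
force: [1.5, -0.8, -0.3]
opening: 0.0853
```

Call:
step_arm --pt "0 0 0 0 0 0 1" --pt "0 0 0 0 0 0 1"

```text
time: 1.9
position: [0.4463, -0.0967, 0.307]
ee_rot: [-0.098, -3.139, 0.0]
force: [0.1, -0.9, -0.6]
opening: 0.0855
```

Run:
```python
from h import *
d=snap('wrist','wrist1'); s=d['state']; print(s['time'],s['position'],s['ee_rot'],T(d)[:3,3])
im=cv2.imread('pics/wrist1.png'); cv2.imwrite('pics/wrist1b.png',cv2.resize(im,(800,600),interpolation=cv2.INTER_CUBIC))
```

```text
1.9 [ 0.44630438 -0.09670154  0.30698547] [-9.75322760e-02 -3.13931748e+00  1.73701318e-04] [ 0.36382184 -0.09179045  0.44914808]
```

View pics/wrist1b.png

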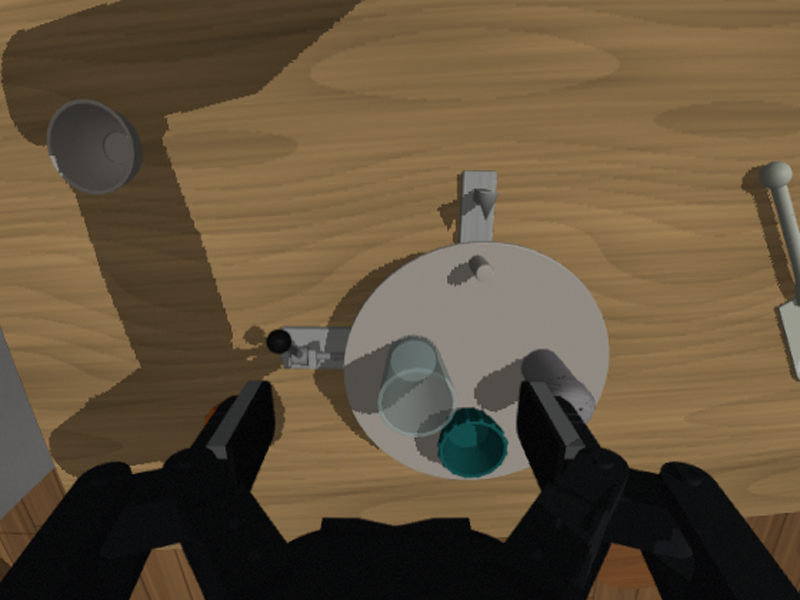

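Run:
```python
from h import *
crop('wrist1',230,110,440,260,3.8)
crop('wrist1',170,210,330,330,5)
```

```text
(no output)
```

View pics/wrist1_c230_110.png

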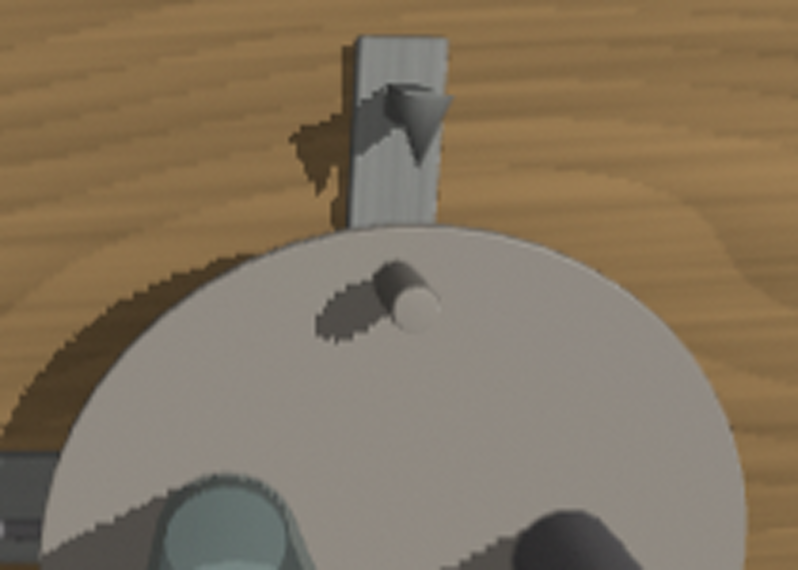

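View pics/wrist1_c170_210.png

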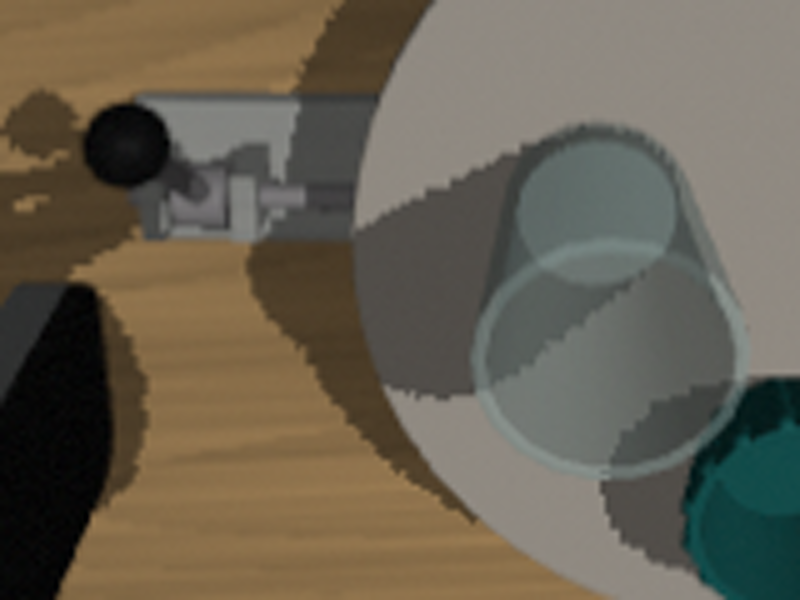

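```bash
cat > fit.py <<'E'
from h import *
from scipy.optimize import least_squares
d=load('wrist1');s0=load('side0');c0=load('scene0')
A=lambda x,y:((x+.5)/3.8+230-.5,(y+.5)/3.8+110-.5); B=lambda x,y:((x+.5)/5+170-.5,(y+.5)/5+210-.5)
S=lambda x,y:((x+.5)/4.5+225-.5,(y+.5)/4.5+160-.5); C=lambda x,y:((x+.5)/5+190-.5,(y+.5)/5+190-.5)
edge=[A(*p) for p in [(130,350),(250,262),(345,229),(430,226),(560,250),(680,345),(735,450)]]+[B(*p) for p in [(355,235),(380,370),(475,518),(570,582)]]
E=np.array([onz(d,p,.064) for p in edge])[:,:2]
r=least_squares(lambda q:np.hypot(*(E-q).T)-.135,[.58,-.02]); print('ctr',r.x,r.fun.round(4))
c=r.x
tip=onz(d,A(420,165),.05); k=onz(d,A(416,310),.1); print('tip',tip,np.hypot(*(tip[:2]-c)),'knob',k,np.hypot(*(k[:2]-c)))
print('yaw from tip deg',np.degrees(np.arctan2(*(c-tip[:2])[::-1])), 'knob ang',np.degrees(np.arctan2(*(c-k[:2])[::-1])))
print('ball3',tri([(d,B(127,144)),(s0,S(425,110)),(c0,C(144,174))]))
def pred(q):
    cx,cy,yaw,lean=q; R=np.array([[np.cos(yaw),-np.sin(yaw)],[np.sin(yaw),np.cos(yaw)]])
    b=np.r_[np.array([cx,cy])+R@[.095*np.sin(lean),-.185],.026+.095*np.cos(lean)]
    t=np.r_[np.array([cx,cy])+R@[-.15,0],.05]
    return b,t
def res(q):
    b,t=pred(q)
    rr=[proj(d,b)[0]-B(127,144),.7*(proj(s0,b)[0]-S(425,110)),.7*(proj(c0,b)[0]-C(144,174)),proj(d,t)[0]-A(420,165)]
    rr.append((np.hypot(*(E-q[:2]).T)-.135)*700)
    return np.concatenate(rr)
q=least_squares(res,[*c,-.05,-.6]); print('joint',q.x,'yawdeg',np.degrees(q.x[2]),q.fun.round(2)); print(pred(q.x), pred(np.r_[q.x[:3],0]))
E
python3 fit.py
```

```text
ctr [ 0.57995871 -0.022638  ] [-0.0006  0.0001  0.0011 -0.0002  0.0007 -0.002  -0.0022 -0.0009 -0.0016
 -0.0002 -0.0007]
tip [ 0.42692575 -0.01171784  0.05      ] 0.15342209481931005 knob [ 0.46474397 -0.02285055  0.1       ] 0.11521493889323314
yaw from tip deg -4.081606738995792 knob ang 0.10570083534717865
ball3 [ 0.51283559 -0.20313037  0.10387841]
joint [ 0.57936538 -0.02274378 -0.07295933 -0.58685162] yawdeg -4.180261612344257 [ 0.06 -0.11  0.04 -0.67  0.21  0.18 -0.07  2.15 -0.76 -0.36  0.32 -0.57
  0.13 -1.58 -1.61 -0.75 -1.14  0.06 -0.17]
(array([ 0.51341432, -0.20341696,  0.10510538]), array([ 0.42976443, -0.01180959,  0.05      ])) (array([ 0.56587987, -0.20725162,  0.121     ]), array([ 0.42976443, -0.01180959,  0.05      ]))
```

Call:
step_arm --pt "0 0 0 1.7 -2.7 -2.9 1" --pt "0 0 0 1.7 -2.7 -2.9 1" --pt "0 0 0 1.7 -2.7 -2.9 1" --pt "0 0 0 1.6 -2.5 -2.9 1" --pt "0 0 0 0 0 -2.5 1" --pt "0 0 0 0 0 -2.5 1" --pt "0 0 0 0 0 -2.5 1" --pt "0 0 0 0 0 -1.5 1" --pt "0 0 0 0 0 -1.5 1" --pt "0 0 0 0 0 0 1" --pt "0 0 0 0 0 0 1"

```text
time: 3.32
position: [0.5141, -0.2028, 0.0871]
ee_rot: [0.098, 3.139, -0.001]
force: [-0.2, 0.7, 1.1]
opening: 0.0854
```

Run:
```python
from h import *
d=snap('wrist','wrist2'); s=d['state']; print(s['time'],s['position'],s['ee_rot'])
im=cv2.imread('pics/wrist2.png'); cv2.imwrite('pics/wrist2b.png',cv2.resize(im,(800,600),interpolation=cv2.INTER_CUBIC))
```

```text
3.325 [ 0.51414484 -0.20282446  0.08709425] [ 9.82295307e-02  3.13870296e+00 -7.16233466e-04]
```

View pics/wrist2b.png

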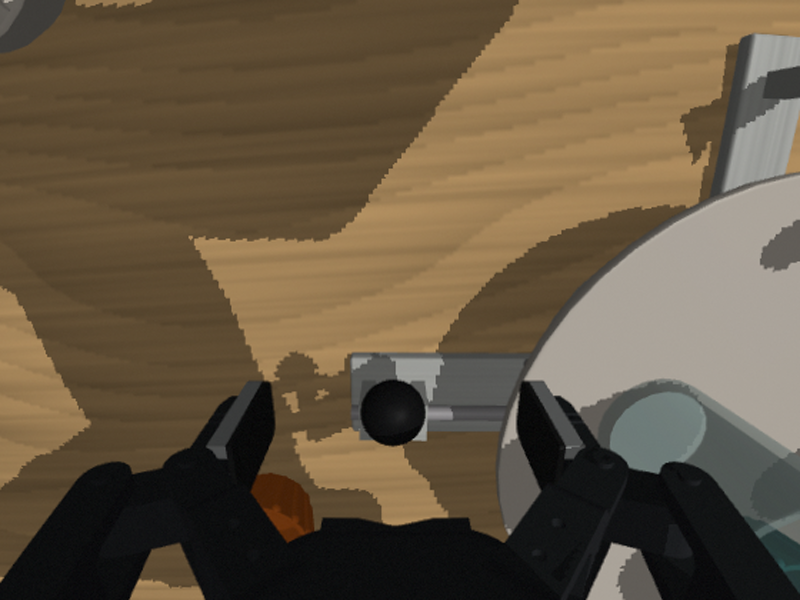

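Run:
```python
from h import *
d=load('wrist2')
for z in (.102,.105):print(onz(d,(275,288),z))
c0=load('scene0')
```

```text
[ 0.51584004 -0.20391296  0.102     ]
[ 0.51384584 -0.20376905  0.105     ]
```

Call:
step_arm --pt "0 0 0 0 0 0 0.2" --pt "0 0 0 0 0 0 0.1" --pt "0 0 0 0 0 0 0.1" --pt "0 0 0 0 0 0 0.1" --pt "0 0 0 0 0 0 0.1" --pt "0 0 0 0 0 0 0.1" --squeeze 25

```text
time: 4.12
position: [0.5136, -0.2034, 0.0866]
ee_rot: [0.099, 3.14, -0.002]
force: [-1.1, -6.2, 0.2]
opening: 0.0201
```

Call:
step_arm --pt "0 0 0 0.48 -0.03 0.28 0.1" --pt "0 0 0 0.48 -0.04 0.28 0.1" --pt "0 0 0 0.52 -0.03 0.23 0.1" --pt "0 0 0 0.52 -0.04 0.22 0.1" --pt "0 0 0 0.53 -0.04 0.16 0.1" --pt "0 0 0 0.52 -0.04 0.16 0.1" --pt "0 0 0 0.53 -0.04 0.1 0.1" --pt "0 0 0 0.54 -0.04 0.09 0.1" --pt "0 0 0 0.57 -0.04 0.04 0.1" --pt "0 0 0 0.57 -0.04 0.03 0.1" --pt "0 0 0 0 0 0 0.1" --pt "0 0 0 0 0 0 0.1"

```text
time: 5.62
position: [0.5656, -0.2071, 0.102]
ee_rot: [-0.099, -3.139, 0.001]
force: [-1.2, -5.0, 0.7]
opening: 0.02
```

Run:
```python
from h import *
for n in ['wrist','side','scene']:
    d=snap(n,n+'3'); 
print(env.observe()['position'])
crop('wrist3',200,200,360,320,5)
crop('side3',270,150,350,210,8);crop('scene3',190,200,270,260,8)
a=[cv2.imread(f'pics/{x}.png') for x in('side3_c270_150','scene3_c190_200')]
cv2.imwrite('pics/m3.png',cv2.resize(np.vstack(a),None,fx=.62,fy=.62))
```

```text
[ 0.56560098 -0.20710822  0.10200756]
```

View pics/wrist3_c200_200.png

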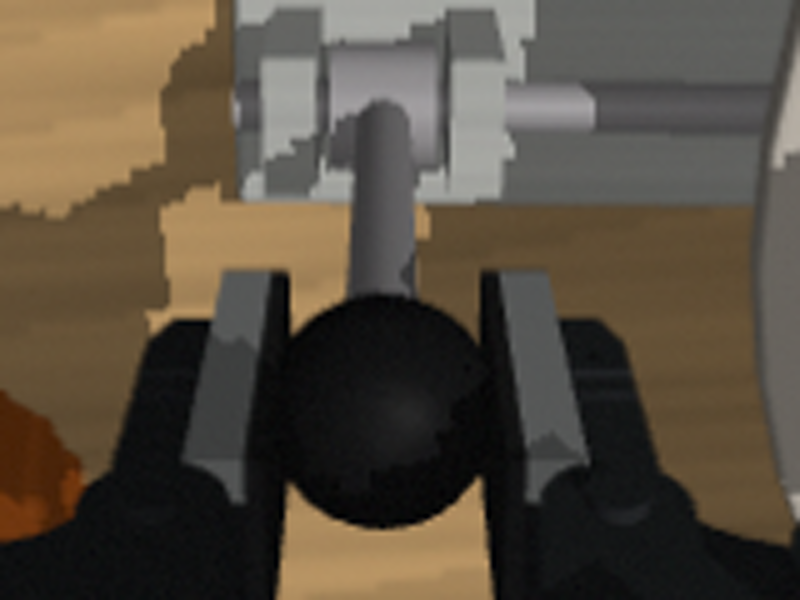

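View pics/m3.png

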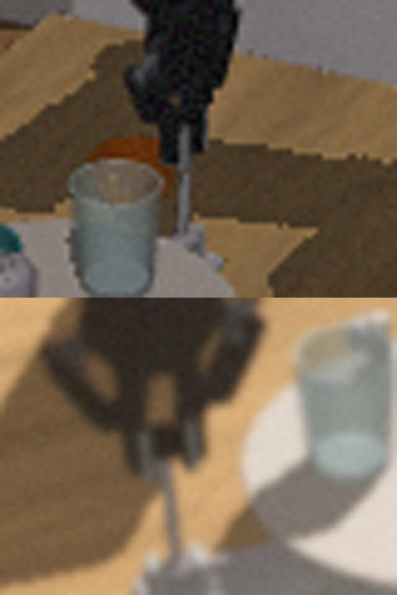

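Run:
```python
from h import *
d=load('wrist3'); f=lambda x,y:((x+.5)/5+199.5,(y+.5)/5+199.5)
print('ball',onz(d,f(387,411),.121)); print('pin', [onz(d,f(x,106),.031) for x in (240,385,550)])
print('pin26', onz(d,f(385,106),.026))
```

```text
ball [ 0.56129497 -0.20684094  0.121     ]
pin [array([ 0.56376134, -0.22929803,  0.031     ]), array([ 0.56511214, -0.20737641,  0.031     ]), array([ 0.56666139, -0.18243566,  0.031     ])]
pin26 [ 0.56703325 -0.20750217  0.026     ]
```

Call:
step_arm --pt "0 0 0 0.3 0 0 0.1" --pt "0 0 0 0 0 0 0.1" --pt "0 0 0 0 0 0 0.3" --pt "0 0 0 0 0 0 0.5" --pt "0 0 0 0 0 0 1" --pt "0 0 0 0 0 0 1" --pt "0 0 0 0 0 0 1"

```text
time: 6.65
position: [0.5693, -0.2063, 0.1022]
ee_rot: [0.098, 3.14, 0.0]
force: [-0.0, 0.5, 0.2]
opening: 0.0854
```

Run:
```python
from h import *
for n in ['wrist','side','scene']:
    d=snap(n,n+'4'); 
d=load('wrist4')
print(env.observe()['position'],env.observe()['opening'])
for x in (.556,.561,.566): print(x,(proj(d,[x,-.207,.121])[0]-199.5)*5)
print('hinge',(proj(d,[.5659,-.2073,.026])[0]-199.5)*5)
crop('wrist4',200,200,360,320,5)
```

```text
[ 0.56920487 -0.20636584  0.1021586 ] 0.085327680802014
0.556 [371.35585858 327.51380548]
0.561 [374.82957413 374.60671627]
0.566 [378.2212115  420.53789525]
hinge [379.14807365  76.61404132]
```

View pics/wrist4_c200_200.png

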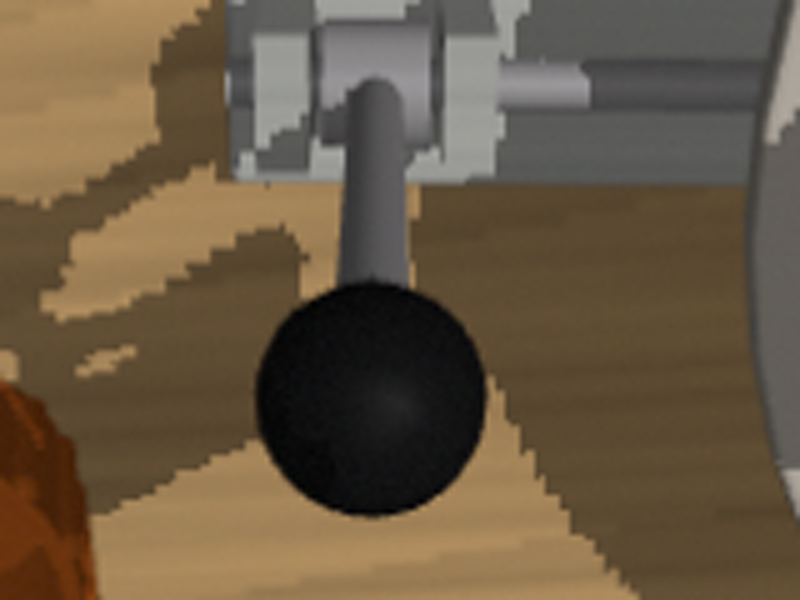

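Call:
step_arm --pt "0 0 0 0 0 3 1" --pt "0 0 0 0 0 4 1" --pt "0 0 0 0 0 4 1" --pt "0 0 0 -2.0 2.7 1.5 1" --pt "0 0 0 -2.0 2.7 1.5 1" --pt "0 0 0 -2.0 2.7 1.5 1" --pt "0 0 0 -2.0 2.6 1.5 1" --pt "0 0 0 -2.0 2.7 0 1" --pt "0 0 0 0 0 0 1" --pt "0 0 0 0 0 0 1"

```text
time: 8.05
position: [0.4693, -0.0726, 0.2722]
ee_rot: [0.098, 3.14, -0.0]
force: [0.2, -0.7, -0.7]
opening: 0.0857
```

Run:
```python
from h import *
for n in ['wrist','side','scene']:
    d=snap(n,n+'5'); 
print(env.observe()['position'],env.observe()['time'])
im=cv2.imread('pics/wrist5.png'); cv2.imwrite('pics/wrist5b.png',cv2.resize(im,(800,600),interpolation=cv2.INTER_CUBIC))
crop('side5',270,150,350,210,8);crop('scene5',190,200,270,260,8)
a=[cv2.imread(f'pics/{x}.png') for x in('side5_c270_150','scene5_c190_200')]
cv2.imwrite('pics/m5.png',cv2.resize(np.vstack(a),None,fx=.62,fy=.62))
```

```text
[ 0.46947796 -0.07292126  0.27179134] 8.2
```

View pics/wrist5b.png

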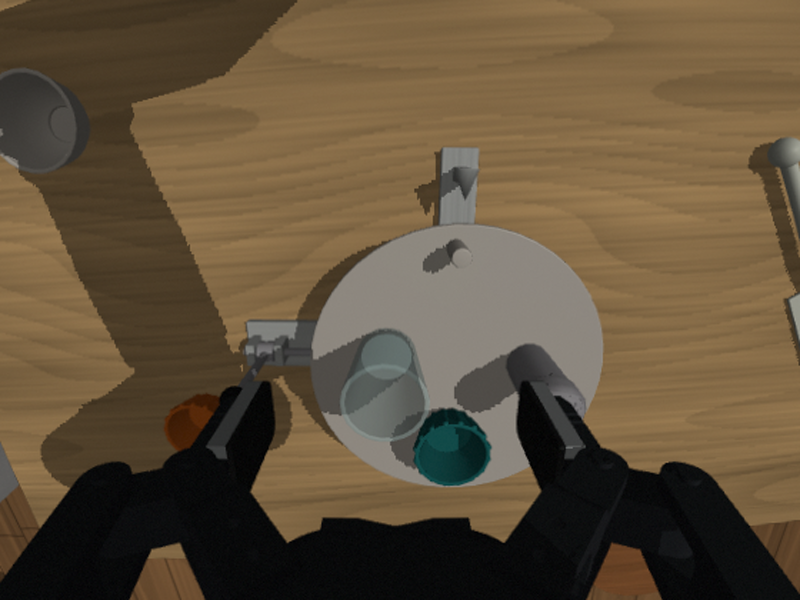

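View pics/m5.png

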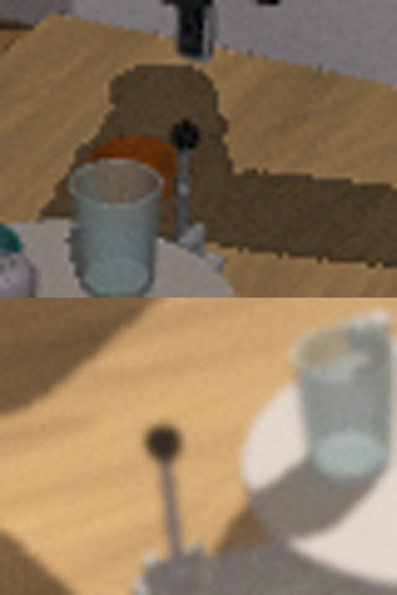

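```bash
cat > ball.py <<'E'
from h import *
import sys
from scipy.optimize import least_squares
def blob(tag,x0,y0,x1,y1):
    d=load(tag); g=d['img'][y0:y1,x0:x1].astype(float).max(2)
    w=np.clip(60-g,0,None); yy,xx=np.mgrid[y0:y1,x0:x1]
    return d,((w*xx).sum()/w.sum(),(w*yy).sum()/w.sum())
t=sys.argv[1]
s,ps=blob('side'+t,301,171,314,183); c,pc=blob('scene'+t,216,222,230,236)
print(ps,pc,'tri',tri([(s,ps),(c,pc)]))
cx,cy,yaw=.57936,-.02274,-.073
R=np.array([[np.cos(yaw),-np.sin(yaw)],[np.sin(yaw),np.cos(yaw)]])
for l in (-.1,-.05,0,.05):
    b=np.r_[np.array([cx,cy])+R@[.095*np.sin(l),-.185],.026+.095*np.cos(l)]; print(l,proj(s,b)[0],proj(c,b)[0])
E
python3 ball.py 5
python3 - <<'E'
from h import *
# compare with initial: ball lean estimated from each camera individually
E
```

```text
(np.float64(306.9079812206573), np.float64(177.00281690140844)) (np.float64(222.35714285714286), np.float64(228.9047619047619)) tri [ 0.56145476 -0.20623438  0.11869725]
-0.1 [308.70938307 176.42342405] [222.24140142 228.0038272 ]
-0.05 [307.57222743 176.02152469] [222.68289719 228.75562474]
0 [306.43472039 175.67734621] [223.13483745 229.57955597]
0.05 [305.29999465 175.3915975 ] [223.59604486 230.47389886]
```

Call:
step_arm --pt "0 0 0 2.3 -3.4 0 1" --pt "0 0 0 2.3 -3.4 0 1" --pt "0 0 0 2.4 -3.3 -2.5 1" --pt "0 0 0 2.3 -3.3 -2.5 1" --pt "0 0 0 0 0 -3 1" --pt "0 0 0 0 0 -3 1" --pt "0 0 0 0 0 -3 1" --pt "0 0 0 0 0 -3 1" --pt "0 0 0 0 0 0 1" --pt "0 0 0 0 0 0 1"

```text
time: 9.45
position: [0.5629, -0.2071, 0.1033]
ee_rot: [0.099, 3.139, -0.001]
force: [0.8, 0.7, 0.9]
opening: 0.0855
```

Call:
step_arm --pt "0 0 0 0 0 0 0.1" --pt "0 0 0 0 0 0 0.1" --pt "0 0 0 0 0 0 0.1" --pt "0 0 0 0 0 0 0.1" --pt "0 0 0 0 0 0 0.1" --pt "0 0 0 0 0 0 0.1" --pt "0 0 0 0.2 0 0 0.1" --pt "0 0 0 0.2 0 0 0.1" --pt "0 0 0 0 0 0 0.1" --pt "0 0 0 0 0 0 0.1" --squeeze 30

```text
time: 10.7
position: [0.5662, -0.2072, 0.1028]
ee_rot: [0.099, 3.14, -0.002]
force: [-2.0, -5.3, 4.4]
opening: 0.0197
```

Call:
step_arm --pt "0 0 0 0 0 0 0.3" --pt "0 0 0 0 0 0 0.6" --pt "0 0 0 0 0 0 1" --pt "0 0 0 0 0 0 1" --pt "0 0 0 0 0 0 1" --pt "0 0 0 0 0 3 1" --pt "0 0 0 0 0 4 1" --pt "0 0 0 0 0 4 1" --pt "0 0 0 -2.3 3.0 0 1" --pt "0 0 0 -2.3 3.0 0 1" --pt "0 0 0 -2.3 3.0 0 1" --pt "0 0 0 -2.0 3.0 0 1"

```text
time: 12.2
position: [0.4763, -0.0856, 0.2123]
ee_rot: [0.099, 3.14, 0.0]
force: [0.6, 0.9, 1.0]
opening: 0.0854
```

```bash
python3 - <<'E'
from h import *
for n in ['wrist','side','scene']:
    d=snap(n,n+'6'); 
print(env.observe()['position'],env.observe()['time'])
im=cv2.imread('pics/wrist6.png'); cv2.imwrite('pics/wrist6b.png',cv2.resize(im,(800,600),interpolation=cv2.INTER_CUBIC))
E
python3 ball.py 6
```

```text
[ 0.47665988 -0.08546214  0.21283866] 12.35
(np.float64(306.59397049390634), np.float64(175.09942270686338)) (np.float64(222.7872340425532), np.float64(229.74468085106383)) tri [ 0.56662045 -0.20905268  0.12190098]
-0.1 [308.70938307 176.42342405] [222.24140142 228.0038272 ]
-0.05 [307.57222743 176.02152469] [222.68289719 228.75562474]
0 [306.43472039 175.67734621] [223.13483745 229.57955597]
0.05 [305.29999465 175.3915975 ] [223.59604486 230.47389886]
```

View pics/wrist6b.png

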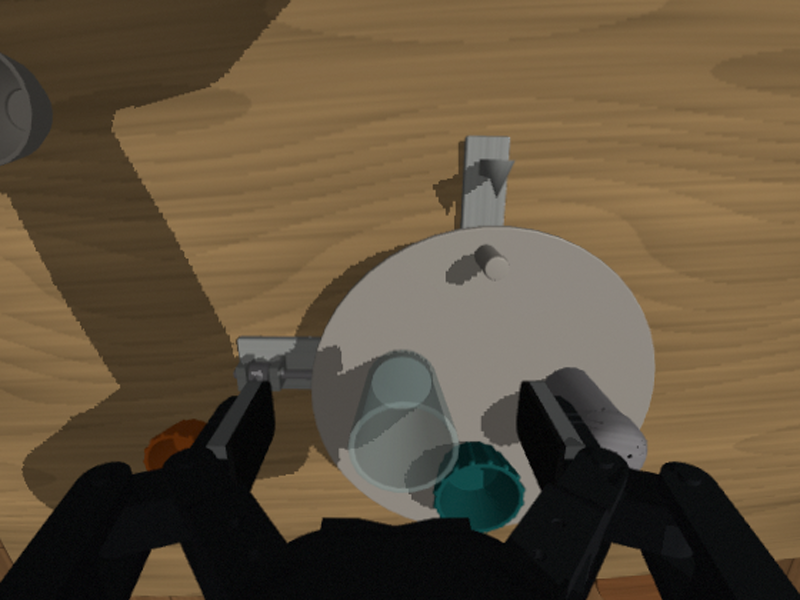

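Run:
```python
from h import *
print('knob',onz(load('wrist6'),(347.5,187.3),.1))
crop('wrist5',330,220,450,310,6.6)
crop('side6',240,170,340,245,8)
```

```text
knob [ 0.46449547 -0.02302298  0.1       ]
```

View pics/wrist5_c330_220.png

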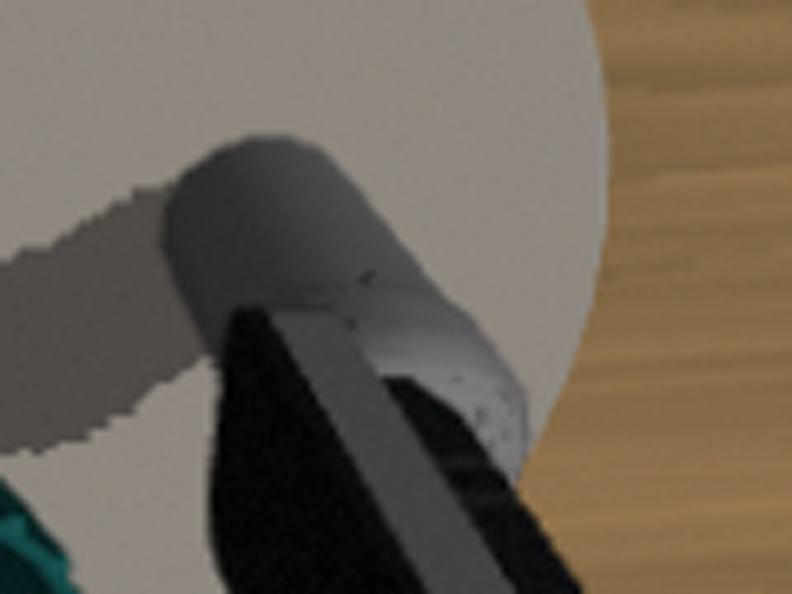

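View pics/side6_c240_170.png

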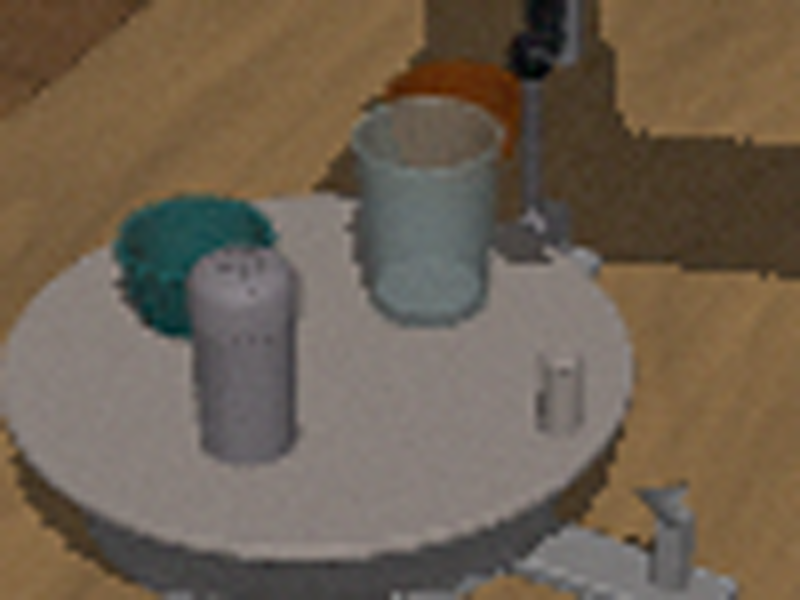

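Run:
```python
from h import *
from scipy.optimize import least_squares
d=load('wrist5'); P=np.array([onz(d,((x+.5)/6.6+329.5,(y+.5)/6.6+219.5),.064) for x,y in [(163,235),(170,200),(185,172),(210,150),(240,138),(267,135),(300,140),(318,150)]])[:,:2]
for r in (.0205,.0215,.0225):
    q=least_squares(lambda q:np.hypot(*(P-q).T)-r,[.58,.04]); print(r,q.x,q.fun.round(4))
s=load('side6'); P=np.array([onz(s,((x+.5)/8+239.5,(y+.5)/8+169.5),.064) for x,y in [(200,440),(215,455),(248,464),(280,456),(297,440)]])[:,:2]
for r in (.0205,.0215,.0225):
    q=least_squares(lambda q:np.hypot(*(P-q).T)-r,[.58,.04]); print('side',r,q.x,q.fun.round(4))
c=np.array([.5794,-.0227])
```

```text
0.0205 [0.57620867 0.04150795] [-0.0008 -0.0004  0.0003  0.0006  0.0004  0.0001 -0.0003 -0.0009]
0.0215 [0.57729352 0.04207373] [-0.0012 -0.0005  0.0005  0.0009  0.0006  0.0002 -0.0004 -0.0013]
0.0225 [0.57836513 0.04263521] [-0.0016 -0.0005  0.0006  0.0011  0.0008  0.0003 -0.0006 -0.0016]
side 0.0205 [0.57406477 0.04460471] [-0.     -0.0006  0.0006 -0.0001 -0.0004]
side 0.0215 [0.57466106 0.04339049] [-0.0007 -0.0006  0.001  -0.     -0.0011]
side 0.0225 [0.57526419 0.04216066] [-0.0013 -0.0005  0.0013  0.0001 -0.0017]
```

Call:
step_arm --pt "0 0 0 -0.6 3.1 -1.1 1" --pt "0 0 0 -0.6 3.1 -1 1" --pt "0 0 0 0 0 -3 1" --pt "0 0 0 0 0 -3 1" --pt "0 0 0 0 0 -3 1" --pt "0 0 0 0 0 -1.5 1" --pt "0 0 0 0 0 -1.3 1" --pt "0 0 0 0 0 0 1" --pt "0 0 0 0 0 0 1"

```text
time: 13.48
position: [0.4659, -0.0245, 0.0738]
ee_rot: [0.098, 3.139, 0.0]
force: [0.0, 0.4, -0.4]
opening: 0.0856
```

Run:
```python
from h import *
d=snap('wrist','wrist7'); print(env.observe()['position'],env.observe()['time'],env.observe()['force'])
im=cv2.imread('pics/wrist7.png'); cv2.imwrite('pics/wrist7b.png',cv2.resize(im,(800,600),interpolation=cv2.INTER_CUBIC))
```

```text
[ 0.46588331 -0.02440609  0.07393475] 13.525 [0.25081313 0.03935723 0.42686176]
```

View pics/wrist7b.png

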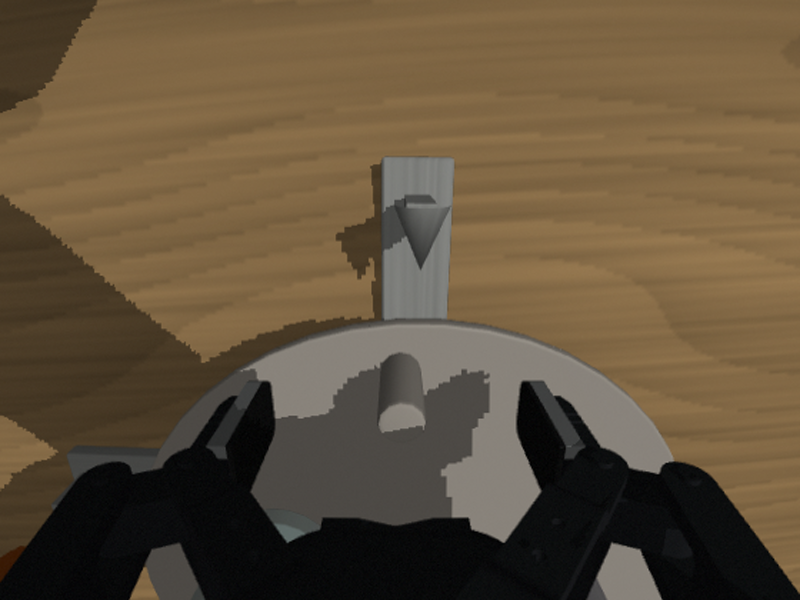

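Call:
step_arm --pt "0 0 0 -0.1 0.1 -0.4 1" --pt "0 0 0 0 0 0 0.3" --pt "0 0 0 0 0 0 0.05" --pt "0 0 0 0 0 0 0.05" --pt "0 0 0 0 0 0 0.05" --pt "0 0 0 0 0 0 0.05" --pt "0 0 0 0 0 0 0.05" --pt "0 0 0 0 0 0 0.05" --squeeze 30

```text
time: 14.52
position: [0.4643, -0.0234, 0.0694]
ee_rot: [0.099, 3.14, 0.0]
force: [-0.6, 0.3, 2.0]
opening: 0.0152
```

Run:
```python
import numpy as np
from h import *
p=env.observe()['position'][:2]; print(env.observe()['force'])
c=np.array([.5794,-.0227]); v=p-c; r=np.hypot(*v); a0=np.arctan2(v[1],v[0]); print(p,r,np.degrees(a0)%360)
prev=v
for k in range(1,29):
    a=a0+np.radians(81)*k/28; n=r*np.array([np.cos(a),np.sin(a)]); print(k,((n-prev)*100).round(2)); prev=n
```

```text
[-0.62652781  0.29983647  2.0176172 ]
[ 0.46431843 -0.0234133 ] 0.1150837782766251 180.35512570055926
1 [ 0.02 -0.58]
2 [ 0.05 -0.58]
3 [ 0.08 -0.58]
4 [ 0.11 -0.57]
5 [ 0.13 -0.57]
6 [ 0.16 -0.56]
7 [ 0.19 -0.55]
8 [ 0.22 -0.54]
9 [ 0.25 -0.53]
10 [ 0.27 -0.51]
11 [ 0.3 -0.5]
12 [ 0.32 -0.48]
13 [ 0.35 -0.47]
14 [ 0.37 -0.45]
15 [ 0.39 -0.43]
16 [ 0.41 -0.41]
17 [ 0.43 -0.39]
18 [ 0.45 -0.37]
19 [ 0.47 -0.34]
20 [ 0.49 -0.32]
21 [ 0.5  -0.29]
22 [ 0.52 -0.27]
23 [ 0.53 -0.24]
24 [ 0.54 -0.21]
25 [ 0.55 -0.19]
26 [ 0.56 -0.16]
27 [ 0.57 -0.13]
28 [ 0.57 -0.1 ]
```

Call:
step_arm --pt "0 0 0 0.02 -0.58 0 0.05" --pt "0 0 0 0.05 -0.58 0 0.05" --pt "0 0 0 0.08 -0.58 0 0.05" --pt "0 0 0 0.11 -0.57 0 0.05" --pt "0 0 0 0.13 -0.57 0 0.05" --pt "0 0 0 0.16 -0.56 0 0.05" --pt "0 0 0 0.19 -0.55 0 0.05" --pt "0 0 0 0.22 -0.54 0 0.05"

```text
time: 15.52
position: [0.474, -0.0692, 0.0693]
ee_rot: [0.099, 3.14, -0.0]
force: [-1.5, 0.6, 5.3]
opening: 0.0155
```

Call:
step_arm --pt "0 0 0 0.25 -0.53 0 0.05" --pt "0 0 0 0.27 -0.51 0 0.05" --pt "0 0 0 0.3 -0.5 0 0.05" --pt "0 0 0 0.32 -0.48 0 0.05" --pt "0 0 0 0.35 -0.47 0 0.05" --pt "0 0 0 0.37 -0.45 0 0.05" --pt "0 0 0 0.39 -0.43 0 0.05" --pt "0 0 0 0.41 -0.41 0 0.05" --pt "0 0 0 0.43 -0.39 0 0.05" --pt "0 0 0 0.45 -0.37 0 0.05"

```text
time: 16.77
position: [0.5097, -0.1145, 0.0693]
ee_rot: [0.099, 3.14, -0.0]
force: [0.0, 1.3, 5.5]
opening: 0.0151
```

Call:
step_arm --pt "0 0 0 0.47 -0.34 0 0.05" --pt "0 0 0 0.49 -0.32 0 0.05" --pt "0 0 0 0.5 -0.29 0 0.05" --pt "0 0 0 0.52 -0.27 0 0.05" --pt "0 0 0 0.53 -0.24 0 0.05" --pt "0 0 0 0.54 -0.21 0 0.05" --pt "0 0 0 0.55 -0.19 0 0.05" --pt "0 0 0 0.56 -0.16 0 0.05" --pt "0 0 0 0.57 -0.13 0 0.05" --pt "0 0 0 0.57 -0.1 0 0.05" --pt "0 0 0 0 0 0 0.05"

```text
time: 18.15
position: [0.5633, -0.1369, 0.0694]
ee_rot: [0.098, 3.138, -0.0]
force: [1.7, 1.0, 3.3]
opening: 0.0149
```

Run:
```python
from h import *
for n in ['wrist','side','scene']:
    d=snap(n,n+'8'); 
o=env.observe();print(o['position'],o['time'],o['force'],o['opening'])
v=o['position'][:2]-[.5794,-.0227]; print(np.hypot(*v),np.degrees(np.arctan2(v[1],v[0]))%360)
crop('side8',235,165,345,247,7)
crop('scene8',190,190,350,300,5)
im=cv2.imread('pics/wrist8.png'); cv2.imwrite('pics/wrist8b.png',cv2.resize(im,(800,600),interpolation=cv2.INTER_CUBIC))
```

```text
[ 0.5626511  -0.13676401  0.06936589] 18.3 [ 1.63318965 -0.15531203  4.20275373] 0.015126754450053669
0.11528713798340177 261.6465137101838
```

View pics/wrist8b.png

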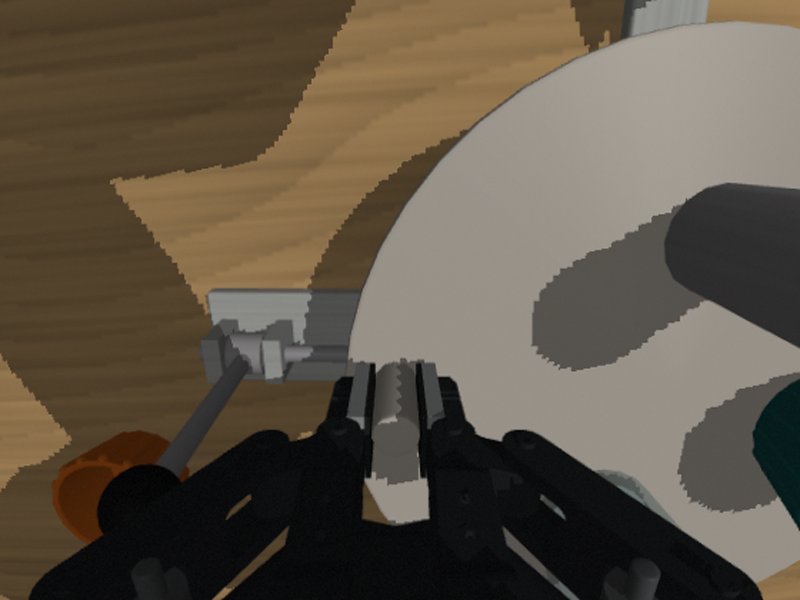

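View pics/side8_c235_165.png

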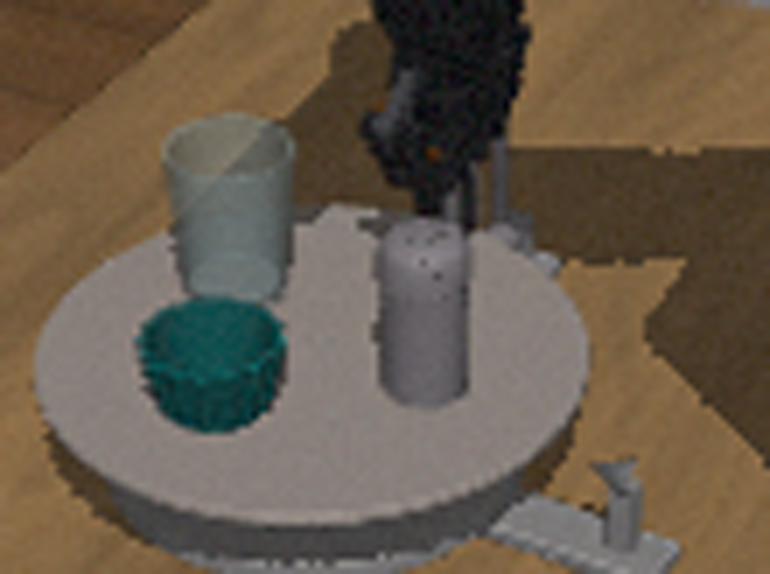

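View pics/scene8_c190_190.png

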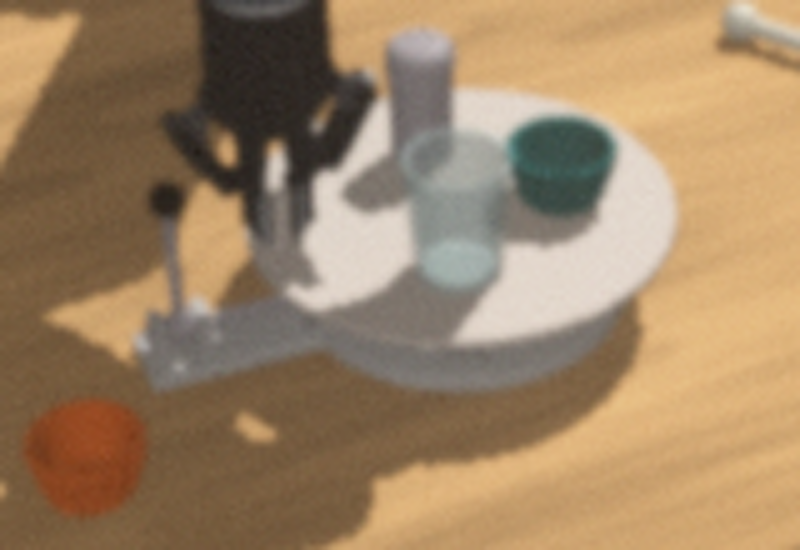

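Run:
```python
from h import *
crop('wrist8',440,110,560,260,5)
```

```text
(no output)
```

View pics/wrist8_c440_110.png

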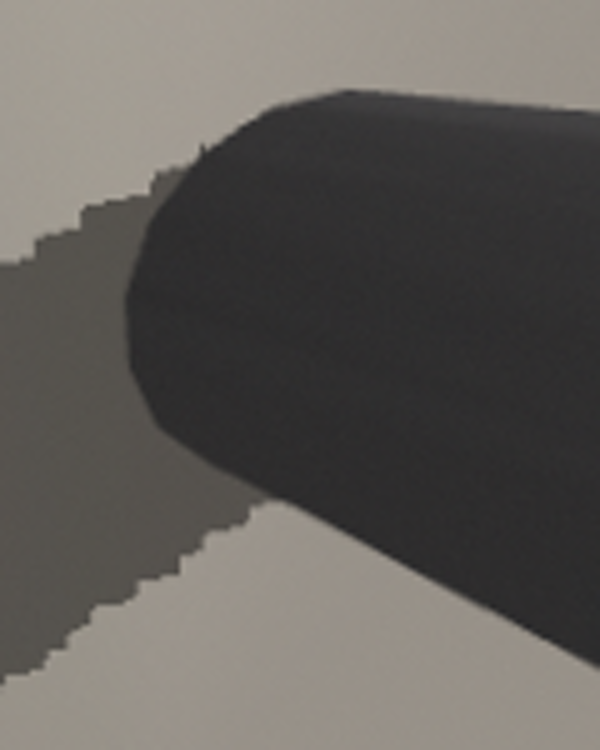

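Run:
```python
from h import *
from scipy.optimize import least_squares
from scipy.spatial.transform import Rotation
c=np.array([.5794,-.0227])
def go(n,d,P):
    P=np.array([onz(d,p,.064) for p in P])[:,:2]
    for r in (.0205,.0215,.0225):
        q=least_squares(lambda q:np.hypot(*(P-q).T)-r,[.51,-.02]); v=q.x-c
        print(n,r,q.x.round(4),np.hypot(*v).round(4),(np.degrees(np.arctan2(v[1],v[0]))%360).round(1),abs(q.fun).max().round(4))
go('wrist',load('wrist8'),[((x+.5)/5+439.5,(y+.5)/5+109.5) for x,y in [(345,90),(270,112),(205,155),(155,215),(127,300),(130,365),(160,428)]])
go('side',load('side8'),[((x+.5)/7+234.5,(y+.5)/7+164.5) for x,y in [(381,382),(395,396),(425,406),(452,399),(468,383)]])
# side-camera: shaker top dome centre line & pointer tip
s=load('side8')
print('tip',[onz(s,((x+.5)/7+234.5,(y+.5)/7+164.5),.05) for x,y in [(592,466)]])
```

```text
wrist 0.0205 [ 0.5163 -0.0181] 0.0632 175.9 0.0003
wrist 0.0215 [ 0.5168 -0.017 ] 0.0628 174.8 0.0007
wrist 0.0225 [ 0.5173 -0.0159] 0.0625 173.7 0.0011
side 0.0205 [ 0.5149 -0.0164] 0.0648 174.4 0.0011
side 0.0215 [ 0.5154 -0.0176] 0.0642 175.4 0.0013
side 0.0225 [ 0.516  -0.0188] 0.0635 176.5 0.0017
tip [array([ 0.42338159, -0.00605641,  0.05      ])]
```

Call:
step_arm --pt "0 0 0 0.1 -0.01 0 0.05" --pt "0 0 0 0.08 -0.01 0 0.05" --pt "0 0 0 0 0 0 0.05" --pt "0 0 0 0 0 0 0.05" --pt "0 0 0 0 0 0 0.05"

```text
time: 18.92
position: [0.5636, -0.1369, 0.0693]
ee_rot: [-0.099, -3.14, 0.0]
force: [-0.6, 0.9, 5.5]
opening: 0.015
```

Run:
```python
from h import *
for n in ['wrist','side','scene']:
    d=snap(n,n+'9'); 
o=env.observe();print(o['position'],o['time'],o['force'],o['opening'])
v=o['position'][:2]-[.5794,-.0227]; print(np.hypot(*v),np.degrees(np.arctan2(v[1],v[0]))%360)
# draw expected line axis->tip & shaker axis
s=load('side9'); im=cv2.resize(s['img'][165:247,235:345,::-1],None,fx=7,fy=7,interpolation=cv2.INTER_CUBIC)
f=lambda P:[(int(round((u-234.5)*7)),int(round((w-164.5)*7))) for u,w in proj(s,P)]
yaw=np.radians(-4.1); c=np.array([.5794,-.0227]); u=-np.array([np.cos(yaw),np.sin(yaw)])
for R_ in np.arange(0,.136,.005): cv2.circle(im,f([[*(c+u*R_),.064]])[0],1,(0,0,255),-1)
a=np.linspace(0,6.28,60); p=c+u*.064
for q in f([[p[0]+.0215*np.cos(t),p[1]+.0215*np.sin(t),.064] for t in a]): cv2.circle(im,q,1,(0,255,0),-1)
cv2.circle(im,f([[*(c+u*.15),.05]])[0],3,(255,0,0),-1)
cv2.imwrite('pics/chk9.png',im)
crop('wrist9',440,0,560,260,3)
w=load('wrist9'); im=cv2.resize(w['img'][0:210,280:560,::-1],None,fx=2.8,fy=2.8,interpolation=cv2.INTER_CUBIC)
f=lambda P:[(int(round((u-279.5)*2.8)),int(round((x+.5)*2.8))) for u,x in proj(w,P)]
for R_ in np.arange(0,.15,.005): cv2.circle(im,f([[*(c+u*R_),.064]])[0],1,(0,0,255),-1)
for q in f([[p[0]+.0215*np.cos(t),p[1]+.0215*np.sin(t),.064] for t in a]): cv2.circle(im,q,1,(0,255,0),-1)
for q in f([[c[0]+.135*np.cos(t),c[1]+.135*np.sin(t),.064] for t in np.linspace(0,6.28,150)]): cv2.circle(im,q,1,(255,0,0),-1)
cv2.imwrite('pics/chkw9.png',im)
```

```text
[ 0.56362763 -0.13688798  0.06934167] 19.075 [-0.27620572  1.02944243  6.07151293] 0.014947675142214912
0.11527212242088945 262.1357039750782
```

View pics/chk9.png

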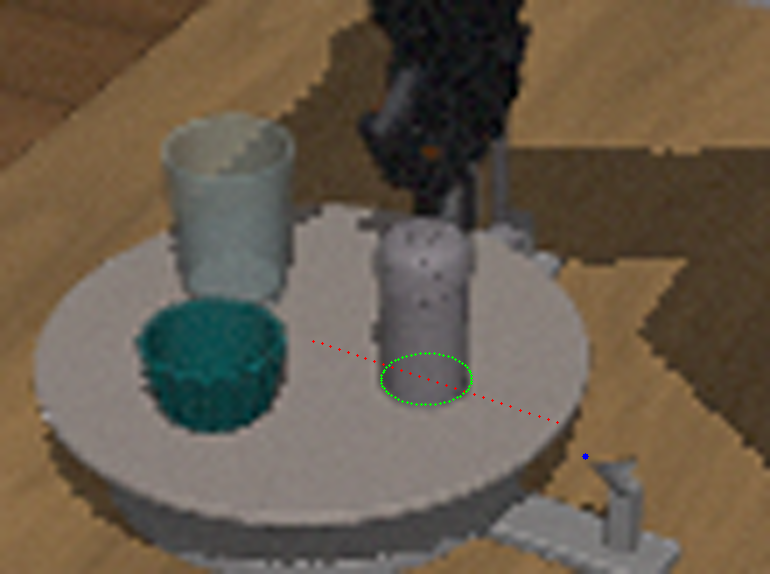

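View pics/chkw9.png

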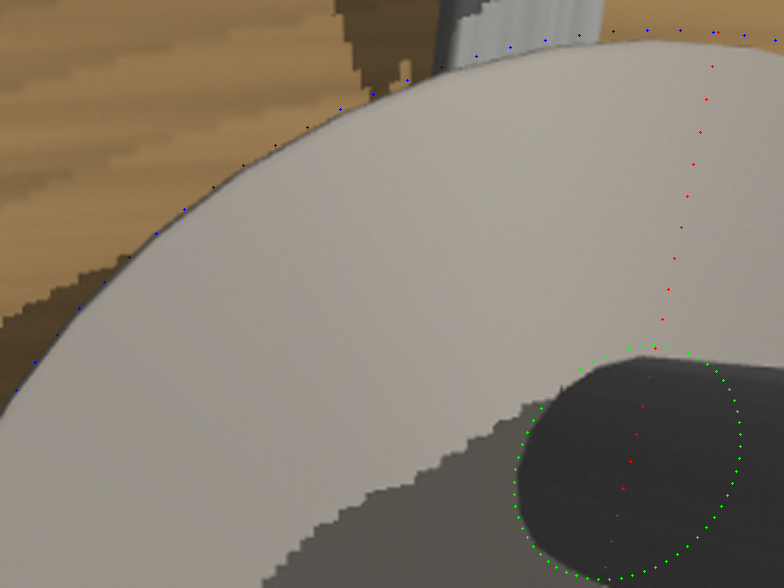

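Run:
```python
from h import *
c,=[load('scene9')]
y,x=slice(222,236),slice(216,230); g=c['img'][y,x].astype(float).max(2); w=np.clip(60-g,0,None); yy,xx=np.mgrid[y,x]
print((w*xx).sum()/w.sum(),(w*yy).sum()/w.sum())
crop('side9',235,165,345,247,7)
env.job_done(); print(env.observe()['time'])
```

```text
222.95714285714286 229.45357142857142
the job is handed in; nothing more can be done
the job is handed in; nothing more can be done
```

The job is done and handed in. The lever is upright, the plate is turned so the steel shaker stands in front of the pointer, and the gripper still holds the knob. The robot clock read about 19 s at my last reading.

- **Lever:** I gripped the ball and swung it up. The first try stopped about 0.04 rad short, so I gripped it again and moved it about 3 mm further. The side and scene cameras then put the ball at (0.567, -0.209, 0.122), against (0.566, -0.207, 0.121) for upright. The last scene picture shows it still within 0.3 pixel of upright.
- **Plate:** I gripped the knob with 30 N and carried it about 82° counter-clockwise around the axis. Wrist force stayed under about 7 N at every reading.
- **Shaker:** Its bearing from the axis is about 175.5°, and the pointer's is about 175.9°. My separate estimates spread by about 1° either way. In the last side picture the shaker's base sits within about 1 mm of the pointer line.
- **Disagreements:** In the last wrist picture, the plate outline I drew sits about 2 mm off the real rim. The pointer tip in the side picture is about 1 pixel from where I predicted it. Both are near the stated calibration error.
- **Other objects:** The shaker, tumbler and mould were upright in the last side picture. I made no contact with the lifter or the ramekin, but I did not measure their positions again at the end.

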